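# Balance a weighted wooden bar on the prop-up balance stand

### The arm

A 6-joint arm with a two-finger parallel gripper is mounted at the origin on the work surface. World frame = base frame: x ahead of the robot, y to its left, z up, the work surface at z = 0. Lengths are in m, angles in degrees, forces in N, time in s.
With the tool pointing down it reaches from about 0.35 to 0.875 m from the base axis. Payload 4.2 kg.
Tool frame: the origin (TCP) lies between the finger pads; the fingertips stand 17 mm ahead of it and the grasp point (between the pads) lies 2 mm behind it; z points along the fingers, y is the line along which they close (so a half turn about z gives the same grasp; the last joint's range is limited). The gripper opens to 87 mm and grips with 3 to 60 N. Pads are 19 mm wide; open, the fingers measure 117 mm over their backs; the gripper's body (75 mm by 190 mm) begins 51 mm behind the grasp point.
Start: joints at [80.879, 22.042, 0.453, 0, -68.411, -14.817], TCP at [0.254, 0.571, 0.24] pointing down, gripper open.
Joint ranges: [-179.83, 179.83], [-69.29, 118.12], [-61.27, 80.66], [-181.25, 117.63], [-171.15, -9.14], [-177.46, 177.46]. Speed limits (degrees/s): [159.86, 159.86, 180, 180, 180, 180].

### API

Orientations are given as a 3x3 rotation matrix whose columns are the frame's x, y, z axes.
In Python, from station import r gives the robot as it stands.
- The arm moves only by the tool servo_tool, never from a script. Its argument "targets" is a list of rows, each a list of 5 numbers: the shift along the world's x, y, z in units of 30 mm (1.0 is 30 mm), then the turn about the world's z in rad, then the finger opening in mm, from 0 to 87. In form: [[x, y, z, turn, gripper], ...]. A call has exactly 5 rows; each row is the pose to reach, as a shift and turn from the pose commanded when the call began; what a row does not reach only later rows make up. A row lasts 1/12 s, in which the tool goes at most 41.7 mm and 7.16 degrees, less where a joint would pass 70% of its speed; a pose out of reach is approached as far as the arm can. A call with a gripper value outside its range is refused whole. The fingers move at their own pace and stop on an object; the grip force is fixed at half the most. Time passes only in rows, so rows that repeat a pose let the fingers close, or fill a call up. It gives the time, the measured TCP pose, the force, the opening and the grip force at its end, in the units of the state.
- r.sense(): the state, without advancing time (a new reading comes with each control period).
- r.capture(name): name is "scene" or "top" or "wrist"; returns a dict with "pixels" (400x640x3 uint8, red, green, blue), "fx", "fy", "cx", "cy" (pixels), "world_from_camera" (4x4, takes a point from camera to world coordinates). Camera axes: x right, y down, z forward; pixel columns grow to the right and rows downward; lengths in m; the calibration is good to about 2 mm. A picture is of the moment at which its call begins. There is no depth.
- r.finish_job(): hands the job in; it is judged then, once.
The state is a dict: "time_s": time; "joints": joint angles; "joint_velocities": joint speeds; "effort": joint torques, N m; "tcp_pos": TCP position; "ee_rot": TCP orientation; "wrist_force": force on the tool from outside, world axes, zero at the start; "moment": the same for the moment, N m; "gripper_width": opening from 0.0 (shut) to 1.0 (fully open); "gripper_force": force on a finger pad.
Only numpy, scipy, OpenCV 4.12 (cv2) and the standard library are available. Lean on these libraries where they do the work, as an engineer would, in place of code of your own. Each camera call takes 0.05 s, during which the arm holds its last target. There are 200 camera calls.

### The job

Set up the folded balance stand by pushing its lever over until the sprung leg snaps upright and locks. Then find where the weighted wooden bar balances - it has a steel slug hidden somewhere inside, so lift it at trial points - and leave it lying across the stand's saddle, the same way up as it lies now, level and balanced on its own. Do not knock or shift the other things on the bench.

Things in the scene. Friction and masses are not known exactly. Their poses are not given: they have to be found in the camera images.
- bar: Plain pale wooden bar, 200 mm long (its x), 30 wide (y), 40 tall (z), lying on the bench at any yaw; origin: centre of its underside. About 0.34 kg; a hidden steel slug puts the balance point 18 to 40 mm from mid-length, towards either end; nothing outside shows which. Held off balance it puts a moment on the wrist; set on the saddle off balance it tips onto a catch post.
- stand: Grey balance stand fixed to the bench: base 170 (x) by 130 (y) by 10 mm, origin: centre of its underside. Hinge along x through (0, -35, 30) mm. Leg up, the saddle floor is level at (0, -40.5, 100) mm; the bar is to lie on it along the stand's x. Catch posts 16 by 36 mm at (+-62, -40.5), tops at 86 mm, stop an unbalanced bar tipped about 0.24 rad.
- leg (a joint): Hinge of the sprung prop leg: 0 rad folded (leg towards the stand's +y, 20 degrees above level, its lever upright), 1.30 rad up and locked against its stop just past vertical. The spring pushes it back to 0 below about 0.65 rad and snaps it on to 1.30 beyond; turning it takes under 0.3 N m.
- saddle (a point): Centre of the saddle floor at the top of the leg (moves with the leg). The saddle supports 24 mm of the bar's length (along the stand's x) between two lips 6 mm high, 38 mm apart.
- knob (a point): Centre of the black ball, 24 mm across, on the end of the leg's lever (12 mm rod, 85 mm from the hinge). Folded: about (0, -42, 115) mm in the stand's frame; pushed towards the stand's -y (closed fingers will do, from its +y side) it goes over and down to (0, -119, 45) mm. The folded leg beside it is lower than 80 mm.
- rod_bundle: Bystander: upright round bundle of pale rods, 78 mm across, 130 mm tall, loose; origin at the centre of its underside.
- glue_jar: Bystander: white jar, 72 mm across, 85 mm tall, loose; origin at the centre of its underside.
- brush: Bystander: brush 170 mm long lying on the bench between stand and bar, loose.
- tape_roll: Bystander: cardboard roll, 100 mm across, 45 mm tall, lying flat at the left, loose; origin at the centre of its underside.
- thinner_can: Bystander: can, 70 mm across, 110 mm tall, at the right near the robot, loose; origin at the centre of its underside.

How it is judged (in metres and radians):
On the way, in this order (a step that is already met when the one before it is completed fails the run):
1. the prop leg is up and locked (leg joint above 1.22 rad) (value of joint leg above 1.22 rad), for 0.2 s.
2. the bar has been lifted clear of the bench (origin above 40 mm) (height (world z) of bar above 0.04 m), for 0.2 s.
At the end, for the whole second after the job is handed in: The leg is locked up (above 1.22 rad) and the bar lies at rest on the saddle, along the stand's x within 0.2 rad, the same way up as at the start, level within 0.07 rad, its mid-length within 60 mm of the saddle's centre, underside 94 to 106 mm above the bench, with nothing else holding it up (value of joint leg above 1.22 rad and angle between bar's own z axis and vertical below 0.07 rad and z of bar in the frame of stand between 0.094 and 0.106 m and horizontal distance between bar and saddle below 0.06 m and angle between the x axis of bar and the x axis of stand, either way round below 0.2 rad and contact force between bar and stand above 1 N and linear speed of bar below 0.02 m/s and angular speed of bar below 0.1 rad/s); the robot touches nothing.
It fails at once if a loose bystander (rod bundle, glue jar, brush, cardboard roll or can) is shifted by more than 30 mm (distance of any of rod_bundle, glue_jar, brush, tape_roll, thinner_can from where it was at the start of the episode above 0.03 m).
It also fails if it takes over 72 s, if anything falls off the work surface, if the arm or the gripper's body presses on something with over 40 N, if the wrist force passes 120 N, or if a joint passes its speed limit or range.

## Working session

There is one attempt and no reset: what is moved stays moved. The work goes in short steps, Python scripts to look and compute and a tool call to move; the robot and the scene stay as the last step left them, time stands still between calls to the robot, and variables do not carry over. Pictures are saved under pics/ and viewed, at most 10 in all, crops included, and the job is handed in when it is done.

Besides the shell and the picture viewer there is one more tool, called after "Emit:" as a command line: name --pt "numbers of a row" for each row, then --argument value for the rest. servo_tool: Moves the arm, as the interface text tells. Its arguments: {"type":"object","properties":{"targets":{"type":"array","items":{"type":"array","items":{"type":"number"}}}},"required":["targets"]}

```bash
ls; mkdir -p pics; cat > h.py <<'E'
from station import r
import numpy as np, cv2
def cap(n,f=None):
    c=r.capture(n)
    if f: cv2.imwrite('pics/'+f,cv2.cvtColor(c['pixels'],cv2.COLOR_RGB2BGR))
    return c
def ray(c,u,v,z):
    T=np.array(c['world_from_camera']);d=T[:3,:3]@np.array([(u-c['cx'])/c['fx'],(v-c['cy'])/c['fy'],1]);o=T[:3,3]
    return o+d*(z-o[2])/d[2]
def proj(c,p):
    T=np.linalg.inv(np.array(c['world_from_camera']));q=T[:3,:3]@np.array(p)+T[:3,3]
    return np.array([c['fx']*q[0]/q[2]+c['cx'],c['fy']*q[1]/q[2]+c['cy']])
E
python3 - <<'E'
from h import *
import pickle
for n in('top','scene'):
    c=cap(n,n+'1.png');pickle.dump(c,open(n+'.pkl','wb'));print(n,c['fx'],np.round(c['world_from_camera'],3).tolist())
s=r.sense();print(s)
E
```

```text
pics
top 474.1817900298798 [[0.006, -0.993, 0.116, 0.403], [-1.0, -0.005, 0.008, 0.031], [-0.007, -0.116, -0.993, 1.48], [0.0, 0.0, 0.0, 1.0]]
scene 452.2793076266209 [[-0.012, 0.807, -0.591, 1.399], [1.0, 0.007, -0.01, 0.078], [-0.004, -0.591, -0.807, 1.249], [0.0, 0.0, 0.0, 1.0]]
{'time_s': 0.1, 'joints': array([ 8.08795344e+01,  2.20866649e+01,  3.86561918e-01, -2.49676792e-02,
       -6.84114180e+01, -1.48152001e+01]), 'joint_velocities': array([ 0.0301369 , -0.00995056,  0.26181757,  0.1287902 ,  0.04981693,
        0.0040071 ]), 'effort': array([ 5.33960138e-04, -3.91686916e+01,  1.87937361e+01,  4.23193440e+00,
        1.35072196e-02, -6.88811338e-05]), 'tcp_pos': array([0.25336092, 0.57078177, 0.23855946]), 'ee_rot': array([[ 9.13936400e-01, -4.05856816e-01, -7.08597528e-04],
       [-4.05857421e-01, -9.13934518e-01, -1.85753913e-03],
       [ 1.06283176e-04,  1.98526219e-03, -9.99998024e-01]]), 'wrist_force': array([0.03165107, 0.23667062, 0.30983317]), 'moment': array([ 0.05452426,  0.03450232, -0.04309878]), 'gripper_force': 0.0, 'gripper_width': 0.9977873611633129}
```

View pics/top1.png

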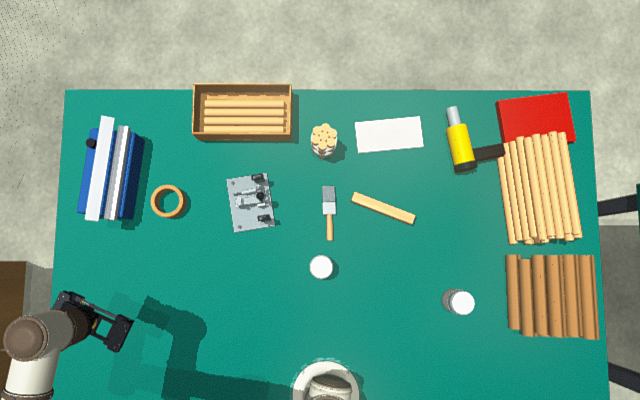

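View pics/scene1.png

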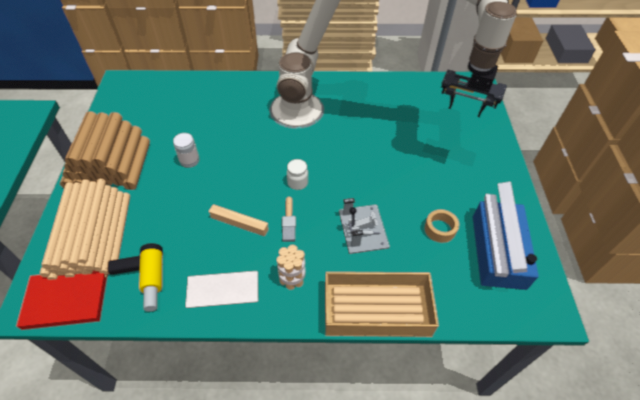

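The top view shows the stand near (250,203), the bar from (352,196) to (413,220), the brush at (329,213), the jar at (321,267), the rods at (323,140) and the tape at (169,201). I need zoomed crops of the stand and bar.

```bash
python3 - <<'E'
import cv2,numpy as np
t=cv2.imread('pics/top1.png');s=cv2.imread('pics/scene1.png')
a=cv2.resize(t[165:240,220:280],None,fx=6,fy=6,interpolation=cv2.INTER_CUBIC)
b=cv2.resize(s[190:265,325:395],None,fx=6,fy=6,interpolation=cv2.INTER_CUBIC)
cv2.imwrite('pics/z.png',np.hstack([a,b]))
import pickle
from h import *
c=pickle.load(open('top.pkl','rb'))
hsv=cv2.cvtColor(t,cv2.COLOR_BGR2HSV)
m=((hsv[...,0]<30)&(hsv[...,1]>60)&(hsv[...,2]>120)).astype(np.uint8)
m2=np.zeros_like(m);m2[185:230,345:420]=m[185:230,345:420]
ct=max(cv2.findContours(m2,0,2)[0],key=cv2.contourArea)
print(cv2.minAreaRect(ct),cv2.boxPoints(cv2.minAreaRect(ct)).tolist())
for p in cv2.boxPoints(cv2.minAreaRect(ct)):print(ray(c,*p,0.04))
for n,u,v in(('rod',323,133),('jar',321,267),('can',461,302),('tape',169,201)):
    print(n,ray(c,u,v,{'rod':.13,'jar':.085,'can':.11,'tape':.045}[n]))
for u,v in((325,186),(334,214),(330,240)):print('brush',ray(c,u,v,.01))
E
```

```text
((382.7225341796875, 207.64208984375), (66.12055206298828, 10.510940551757812), 21.250505447387695) [[350.00537109375, 200.55763244628906], [353.81500244140625, 190.7613983154297], [415.439697265625, 214.72654724121094], [411.63006591796875, 224.5227813720703]]
[ 0.5809741  -0.07468296  0.04      ]
[ 0.61127549 -0.08646456  0.04      ]
[ 0.53845874 -0.27354825  0.04      ]
[ 0.50853329 -0.26141135  0.04      ]
rod [0.76795377 0.0098917  0.13      ]
jar [0.37984373 0.01388412 0.085     ]
can [ 0.28423571 -0.38269627  0.11      ]
tape [0.5764024  0.47833814 0.045     ]
brush [0.63027233 0.00123685 0.01      ]
brush [ 0.54230524 -0.02696422  0.01      ]
brush [ 0.4615132  -0.01461014  0.01      ]
```

View pics/z.png

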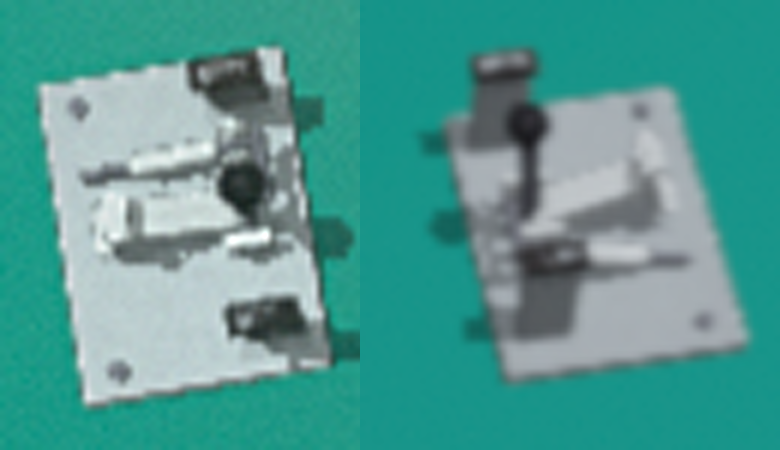

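```bash
cat >> h.py <<'E'
import pickle
from scipy.optimize import least_squares
def rot(a): return np.array([[np.cos(a),-np.sin(a),0],[np.sin(a),np.cos(a),0],[0,0,1]])
E
python3 - <<'E'
from h import *
t=pickle.load(open('top.pkl','rb'));s=pickle.load(open('scene.pkl','rb'))
a=lambda x,y:((x-3)/6+220,(y-3)/6+165)
b=lambda x,y:((x-363)/6+325,(y-3)/6+190)
L=[];K=[]
# corners: TL=+x+y TR=+x-y BR=-x-y BL=-x+y
for (x,y),l in zip([(40,85),(283,47),(328,365),(88,405)],[(85,65),(85,-65),(-85,-65),(-85,65)]): L.append((t,a(x,y),(*l,10)))
L.append((t,a(241,183),(0,-42,115)));
for (x,y),l in zip([(447,122),(675,90),(748,345),(507,380)],[(-85,-65),(-85,65),(85,65),(85,-65)]): L.append((s,b(x,y),(*l,10)))
L.append((s,b(528,124),(0,-42,115)))
def f(p): return np.concatenate([proj(c,np.array([p[0],p[1],0])+rot(p[2])@np.array(l)/1000)-uv for c,uv,l in L])
q=least_squares(f,[.57,.24,.1],loss='soft_l1').x
print('stand',q,np.degrees(q[2]),np.round(f(q).reshape(-1,2),1).tolist())
for n,l in(('knob',(0,-42,115)),('knobend',(0,-119,45)),('saddle',(0,-40.5,100)),('post+',(62,-40.5,86)),('post-',(-62,-40.5,86))):print(n,q[:2]+(rot(q[2])@np.array(l)/1000)[:2])
# bar in scene: contour top
im=s['pixels'];hsv=cv2.cvtColor(im,cv2.COLOR_RGB2HSV)
for c,roi in((t,(180,230,340,425)),(s,(195,245,200,275))):
    hsv=cv2.cvtColor(c['pixels'],cv2.COLOR_RGB2HSV)
    m=((hsv[...,0]<30)&(hsv[...,1]>60)&(hsv[...,2]>60)).astype(np.uint8);m2=0*m
    A,B,C,D=roi;m2[A:B,C:D]=m[A:B,C:D]
    c['m']=max(cv2.findContours(m2,0,2)[0],key=cv2.contourArea)
    c['mask']=cv2.GaussianBlur(cv2.drawContours(0*m,[c['m']],-1,255,-1),(0,0),2).astype(float)
cube=np.array([[x,y,z] for x in(-.1,.1) for y in(-.015,.015) for z in(0,.04)])
def g(p):
    o=[]
    for c in(t,s):
        P=np.array([proj(c,np.array([p[0],p[1],0])+rot(p[2])@v) for v in cube])
        h=cv2.convexHull(((P+0)*16).astype(np.int32));k=np.zeros((400,640),np.uint8);cv2.fillConvexPoly(k,h,255,cv2.LINE_AA,4)
        o.append((cv2.GaussianBlur(k,(0,0),2).astype(float)-c['mask'])[180:250].ravel()/255)
    return (np.concatenate(o)**2).sum()
from scipy.optimize import minimize
w=minimize(g,[.558,-.174,1.2],method='Nelder-Mead',options=dict(initial_simplex=[[.558,-.174,1.2],[.568,-.174,1.2],[.558,-.164,1.2],[.558,-.174,1.3]],xatol=1e-4,fatol=1e-3))
print('bar',w.x,np.degrees(w.x[2]),w.fun)
E
```

```text
stand [0.57991367 0.23645533 0.16321687] 9.351637960493566 [[-0.8, -0.3], [-0.4, -0.4], [0.1, -0.2], [-1.3, -0.3], [-0.6, 0.0], [-0.7, -0.8], [-1.1, -0.2], [-0.6, -0.1], [-0.6, -0.5], [-0.1, 0.2]]
knob [0.58673838 0.19501353]
knobend [0.59925036 0.11903688]
saddle [0.58649464 0.19649359]
post+ [0.64767064 0.20656817]
post- [0.52531864 0.18641901]
bar [ 0.56098289 -0.17440884  1.19292139] 68.34936113950442 59.074771241830064
```

The crop shows the knob at top pixel (260,195) and the base corners, and the fit residual is about 1 px. The stand is at (0.580, 0.2365) with yaw 9.35°, and the bar is at (0.561, -0.174) with yaw 68.3°. Next I move to the knob's +y side with the fingers closed.

Emit:
servo_tool --pt "0.7 -0.76 0 -0.066 0" --pt "1.4 -1.52 0 -0.132 0" --pt "2.1 -2.28 0 -0.198 0" --pt "2.85 -3.04 0 -0.264 0" --pt "3.6 -3.8 0 -0.33 0"

```text
time_s: 0.52
tcp_pos: [0.362, 0.4559, 0.2391]
ee_rot: [[0.731, -0.682, -0.001], [-0.682, -0.731, -0.001], [0.0, 0.001, -1.0]]
wrist_force: [1.3, 1.7, 0.6]
gripper_width: 0.705
gripper_force: 0.0
```

Emit:
servo_tool --pt "0.7 -0.76 0 -0.066 0" --pt "1.4 -1.52 0 -0.132 0" --pt "2.1 -2.28 0 -0.198 0" --pt "2.85 -3.04 0 -0.264 0" --pt "3.6 -3.8 0 -0.33 0"

```text
time_s: 0.93
tcp_pos: [0.4701, 0.3418, 0.2392]
ee_rot: [[0.471, -0.882, -0.001], [-0.882, -0.471, -0.0], [0.0, 0.001, -1.0]]
wrist_force: [0.4, 0.5, -0.5]
gripper_width: 0.326
gripper_force: 0.0
```

Emit:
servo_tool --pt "0.75 -0.76 0 -0.066 0" --pt "1.5 -1.52 0 -0.132 0" --pt "2.25 -2.28 0 -0.198 0" --pt "3.0 -3.04 0 -0.264 0" --pt "3.7 -3.8 0 -0.33 0"

```text
time_s: 1.35
tcp_pos: [0.5813, 0.2278, 0.239]
ee_rot: [[0.159, -0.987, -0.001], [-0.987, -0.159, -0.0], [0.0, 0.001, -1.0]]
wrist_force: [0.9, 0.6, -0.9]
gripper_width: 0.017
gripper_force: 0.0
```

Emit:
servo_tool --pt "0 0 0 0 0" --pt "0 0 0 0 0" --pt "0 0 0 0 0" --pt "0 0 0 0 0" --pt "0 0 0 0 0"

```text
time_s: 1.77
tcp_pos: [0.5798, 0.2302, 0.2396]
ee_rot: [[0.164, -0.986, -0.0], [-0.986, -0.164, 0.0], [-0.0, 0.0, -1.0]]
wrist_force: [-0.3, 0.2, 0.4]
gripper_width: 0.004
gripper_force: 0.0
```

Emit:
servo_tool --pt "0 0 -1.2 0 0" --pt "0 0 -2.4 0 0" --pt "0 0 -3.5 0 0" --pt "0 0 -4.3 0 0" --pt "0 0 -4.65 0 0"

```text
time_s: 2.18
tcp_pos: [0.5779, 0.229, 0.0962]
ee_rot: [[0.163, -0.987, -0.006], [-0.987, -0.163, -0.003], [0.002, 0.006, -1.0]]
wrist_force: [-0.3, -0.1, 0.5]
gripper_width: 0.007
gripper_force: 0.0
```

Emit:
servo_tool --pt "0.06 -0.36 0 0 0" --pt "0.12 -0.72 0 0 0" --pt "0.18 -1.08 0 0 0" --pt "0.24 -1.44 0 0 0" --pt "0.3 -1.8 0 0 0"

```text
time_s: 2.6
tcp_pos: [0.5907, 0.1744, 0.1021]
ee_rot: [[0.162, -0.987, 0.003], [-0.987, -0.162, 0.002], [-0.001, -0.004, -1.0]]
wrist_force: [-0.1, 1.4, 0.2]
gripper_width: 0.006
gripper_force: 0.4
```

Emit:
servo_tool --pt "0.05 -0.3 0 0 0" --pt "0.1 -0.6 0 0 0" --pt "0.15 -0.9 0 0 0" --pt "0.2 -1.2 0 0 0" --pt "0.22 -1.3 0 0 0"

```text
time_s: 3.02
tcp_pos: [0.5963, 0.1345, 0.1001]
ee_rot: [[0.161, -0.987, -0.0], [-0.987, -0.161, -0.0], [0.0, 0.0, -1.0]]
wrist_force: [0.1, 0.5, -0.1]
gripper_width: 0.006
gripper_force: 0.0
```

Emit:
servo_tool --pt "0 0 1.0 0 0" --pt "0 0 2.0 0 0" --pt "0 -0.6 3.0 0 20" --pt "-0.1 -1.4 3.0 0 40" --pt "-0.2 -2.3 3.0 0 60"

```text
time_s: 3.43
tcp_pos: [0.5914, 0.0675, 0.1926]
ee_rot: [[0.164, -0.986, 0.005], [-0.986, -0.164, 0.002], [-0.001, -0.005, -1.0]]
wrist_force: [-0.5, 0.0, -1.8]
gripper_width: 0.148
gripper_force: 0.0
```

Emit:
servo_tool --pt "-0.1 -0.8 0 -0.06 60" --pt "-0.2 -1.6 0 -0.12 60" --pt "-0.3 -2.4 0 -0.18 60" --pt "-0.4 -3.2 0 -0.24 60" --pt "-0.5 -4.0 0 -0.3 60"

```text
time_s: 3.85
tcp_pos: [0.5748, -0.054, 0.1901]
ee_rot: [[-0.139, -0.99, -0.0], [-0.99, 0.139, -0.0], [0.0, 0.0, -1.0]]
wrist_force: [0.8, -0.7, 0.1]
gripper_width: 0.526
gripper_force: 0.0
```

Emit:
servo_tool --pt "-0.1 -0.8 0 -0.06 60" --pt "-0.2 -1.6 0 -0.12 60" --pt "-0.3 -2.4 0 -0.18 60" --pt "-0.4 -3.2 0 -0.24 60" --pt "-0.48 -4.0 0 -0.24 60"

```text
time_s: 4.27
tcp_pos: [0.5603, -0.174, 0.19]
ee_rot: [[-0.37, -0.929, -0.0], [-0.929, 0.37, -0.0], [0.0, 0.0, -1.0]]
wrist_force: [-0.2, 0.1, -0.2]
gripper_width: 0.688
gripper_force: 0.0
```

Emit:
servo_tool --pt "0 0 0 0 60" --pt "0 0 0 0 60" --pt "0 0 0 0 60" --pt "0 0 0 0 60" --pt "0 0 0 0 60"

```text
time_s: 4.68
tcp_pos: [0.5609, -0.1719, 0.1901]
ee_rot: [[-0.367, -0.93, 0.0], [-0.93, 0.367, 0.0], [-0.0, 0.0, -1.0]]
wrist_force: [0.0, 0.4, 0.3]
gripper_width: 0.693
gripper_force: 0.0
```

```bash
python3 - <<'E'
from h import *
s=r.sense();print(s['tcp_pos'],s['ee_rot'][:,0],s['moment'],s['wrist_force'])
w=cap('wrist','w1.png')
t=cap('top');a=cv2.resize(t['pixels'][165:240,220:280,::-1],None,fx=5,fy=5,interpolation=cv2.INTER_CUBIC)
wi=cv2.resize(w['pixels'][...,::-1],(480,300))
k=np.zeros((375,780,3),np.uint8);k[:,:300]=a;k[:300,300:]=wi;cv2.imwrite('pics/k.png',k)
pickle.dump(w,open('w.pkl','wb'))
E
```

```text
[ 0.56093505 -0.17187461  0.19008   ] [-3.66796626e-01 -9.30301150e-01 -7.29750734e-05] [ 0.12763758 -0.08002984  0.01041728] [0.02297746 0.40395931 0.27742252]
```

View pics/k.png

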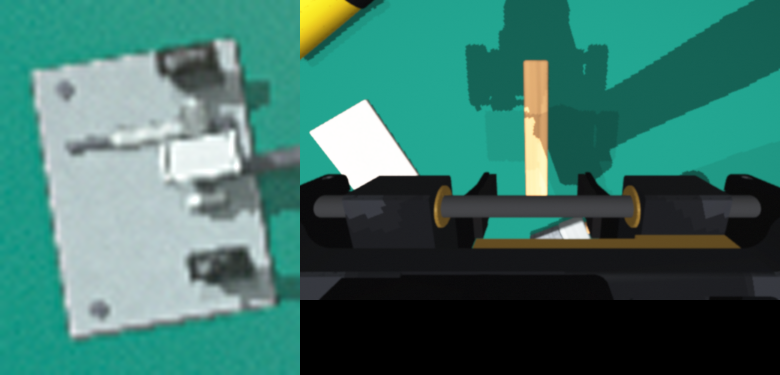

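The leg is up: the white saddle shows at crop (201,158) with the lever lying to the right. The bar is centred between the fingers in the wrist view, with its far end at crop (535,61).

```bash
cat >> h.py <<'E'
def avg(n=12):
    M=[];F=[]
    for i in range(n):
        r.capture('wrist');s=r.sense();M.append(s['moment']);F.append(s['wrist_force'])
    M=np.array(M);F=np.array(F)
    R=np.array(s['ee_rot']);print('tcp',s['tcp_pos'],'yawx',np.degrees(np.arctan2(R[1,0],R[0,0])),'w',s['gripper_width']*87)
    print('F',F.mean(0),'M',M.mean(0),'sd',M.std(0));print('Mtool',R.T@M.mean(0),'Ftool',R.T@F.mean(0),'j6',s['joints'][5])
    return s
E
python3 - <<'E'
from h import *
w=pickle.load(open('w.pkl','rb'))
print('far end',ray(w,(535-300)*4/3,81,0.04), 'expect',np.array([.561,-.1744])-.1*np.array([np.cos(1.193),np.sin(1.193)]))
avg()
t=cap('top');s=cap('scene')
im=cv2.cvtColor(t['pixels'],cv2.COLOR_RGB2GRAY)[188:206,250:271];print(im.tolist())
E
```

```text
far end [ 0.52609612 -0.26604314  0.04      ] expect [ 0.52411269 -0.26734798]
tcp [ 0.56073024 -0.17282553  0.19003683] yawx -111.60587492930732 w 60.11768484112528
F [-0.26626486  0.05903592 -0.03774429] M [ 0.07308573 -0.08834405  0.00403138] sd [0.02679735 0.02135055 0.0182213 ]
Mtool [ 0.05522533 -0.10048052 -0.00403423] Ftool [0.04315544 0.26929356 0.03775491] j6 -20.279646545212138
[[191, 195, 190, 195, 192, 165, 134, 160, 167, 150, 142, 124, 106, 124, 131, 121, 127, 192, 203, 93, 117], [163, 175, 191, 211, 200, 191, 162, 148, 164, 158, 140, 119, 86, 110, 112, 114, 95, 149, 198, 105, 113], [196, 193, 222, 236, 226, 226, 180, 149, 164, 163, 160, 116, 74, 88, 105, 118, 103, 125, 194, 121, 94], [219, 223, 231, 208, 199, 196, 154, 159, 158, 158, 137, 116, 94, 106, 149, 165, 229, 132, 196, 163, 89], [192, 191, 194, 152, 140, 136, 102, 120, 150, 176, 201, 235, 230, 228, 232, 205, 252, 116, 194, 190, 87], [126, 143, 175, 169, 207, 235, 228, 228, 231, 234, 238, 245, 242, 241, 239, 236, 251, 115, 189, 201, 87], [169, 168, 238, 165, 241, 246, 244, 242, 241, 239, 239, 240, 240, 240, 240,
[... 481 characters left out ...]
, 243, 243, 247, 249, 250, 254, 255, 234, 194, 168, 143, 157, 73, 69, 74], [191, 194, 219, 233, 207, 250, 253, 230, 194, 171, 161, 168, 171, 133, 102, 87, 81, 92, 98, 101, 105], [192, 192, 194, 163, 139, 174, 198, 184, 147, 89, 79, 79, 85, 81, 97, 97, 99, 103, 106, 114, 128], [196, 196, 194, 177, 177, 165, 169, 178, 166, 100, 74, 69, 76, 103, 113, 105, 110, 109, 110, 113, 123], [194, 194, 198, 194, 197, 186, 179, 180, 184, 155, 109, 101, 102, 129, 137, 102, 109, 108, 107, 108, 117], [196, 194, 192, 197, 196, 194, 184, 209, 245, 246, 158, 146, 149, 159, 153, 106, 111, 109, 105, 111, 112], [202, 196, 193, 197, 195, 196, 186, 224, 253, 236, 144, 126, 127, 120, 113, 89, 112, 119, 120, 118, 124]]
```

Emit:
servo_tool --pt "0 -0.05 -1.2 0 60" --pt "0 -0.05 -2.4 0 60" --pt "0 -0.05 -3.6 0 60" --pt "0 -0.05 -4.6 0 60" --pt "0 -0.05 -5.23 0 60"

```text
time_s: 5.9
tcp_pos: [0.5587, -0.1741, 0.0298]
ee_rot: [[-0.369, -0.93, -0.005], [-0.93, 0.369, 0.001], [0.001, 0.005, -1.0]]
wrist_force: [0.2, 0.2, 0.7]
gripper_width: 0.689
gripper_force: 0.0
```

Emit:
servo_tool --pt "0 0 0 0 60" --pt "0 0 0 0 20" --pt "0 0 0 0 20" --pt "0 0 0 0 20" --pt "0 0 0 0 20"

```text
time_s: 6.32
tcp_pos: [0.562, -0.1744, 0.035]
ee_rot: [[-0.368, -0.93, 0.004], [-0.93, 0.368, -0.0], [-0.001, -0.004, -1.0]]
wrist_force: [-0.3, -0.2, -0.3]
gripper_width: 0.472
gripper_force: 0.0
```

Emit:
servo_tool --pt "0 0 0 0 20" --pt "0 0 0 0 20" --pt "0 0 0 0 20" --pt "0 0 0 0 20" --pt "0 0 0 0 20"

```text
time_s: 6.73
tcp_pos: [0.5614, -0.1743, 0.0343]
ee_rot: [[-0.367, -0.93, 0.002], [-0.93, 0.367, -0.0], [-0.0, -0.002, -1.0]]
wrist_force: [0.1, 0.1, 5.1]
gripper_width: 0.343
gripper_force: 30.0
```

Emit:
servo_tool --pt "0 0 0.2 0 20" --pt "0 0 0.5 0 20" --pt "0 0 0.9 0 20" --pt "0 0 1.4 0 20" --pt "0 0 1.8 0 20"

```text
time_s: 7.15
tcp_pos: [0.5603, -0.1743, 0.0877]
ee_rot: [[-0.368, -0.93, -0.001], [-0.93, 0.368, 0.0], [0.0, 0.001, -1.0]]
wrist_force: [-0.5, -0.1, -2.6]
gripper_width: 0.341
gripper_force: 30.0
```

Emit:
servo_tool --pt "0 0 0 0 20" --pt "0 0 0 0 20" --pt "0 0 0 0 20" --pt "0 0 0 0 20" --pt "0 0 0 0 20"

```text
time_s: 7.57
tcp_pos: [0.56, -0.1742, 0.0861]
ee_rot: [[-0.368, -0.93, -0.002], [-0.93, 0.368, 0.0], [0.001, 0.002, -1.0]]
wrist_force: [-0.0, -0.1, -2.8]
gripper_width: 0.342
gripper_force: 30.0
```

```bash
python3 - <<'E'
from h import *
avg(16)
t=cap('top')
print('saddle obs',ray(t,260,196,.1))
w=cap('wrist','w2.png')
E
```

```text
tcp [ 0.56074821 -0.17426264  0.08716681] yawx -111.60040727125721 w 29.894107404619334
F [ 0.01847506  0.04026714 -3.22915415] M [-0.00456487 -0.04900252 -0.01215903] sd [0.02930531 0.03037669 0.01778352]
Mtool [ 0.04724166 -0.01379513  0.01215921] Ftool [-4.42582640e-02 -2.37329244e-03  3.22915389e+00] j6 -20.128622319264505
saddle obs [0.5858107  0.19390104 0.1       ]
```

View pics/w2.png

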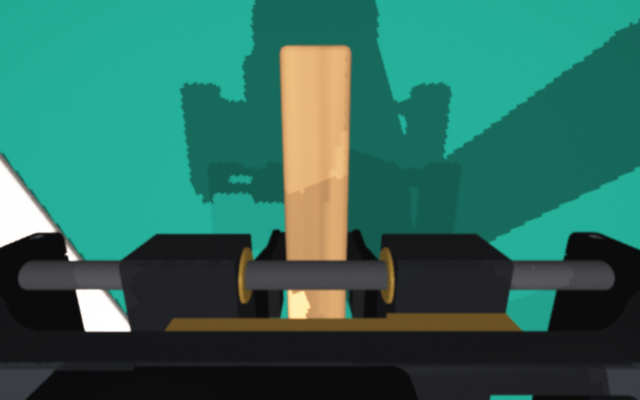

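The wrist view shows the bar held squarely, with its far end at row 45. The moment change puts the balance point about 27 mm towards bar +x (the robot's left end). I'll set it down, shift and re-lift.

Emit:
servo_tool --pt "0 0 -0.5 0 20" --pt "0 0 -1.0 0 20" --pt "0 0 -1.4 0 20" --pt "0 0 -1.65 0 20" --pt "0 0 -1.77 0 20"

```text
time_s: 8.88
tcp_pos: [0.5598, -0.1742, 0.0342]
ee_rot: [[-0.368, -0.93, -0.004], [-0.93, 0.368, -0.0], [0.002, 0.003, -1.0]]
wrist_force: [-8.4, 5.0, 20.0]
gripper_width: 0.345
gripper_force: 30.0
```

Emit:
servo_tool --pt "0 0 0 0 20" --pt "0 0 -0.03 0 20" --pt "0 0 -0.03 0 60" --pt "0 0 -0.03 0 60" --pt "0 0 -0.03 0 60"

```text
time_s: 9.3
tcp_pos: [0.5615, -0.1744, 0.0337]
ee_rot: [[-0.368, -0.93, 0.002], [-0.93, 0.368, -0.0], [-0.001, -0.002, -1.0]]
wrist_force: [-0.9, -0.6, 0.0]
gripper_width: 0.491
gripper_force: 0.0
```

Emit:
servo_tool --pt "0 0 0 0 60" --pt "0.1 0.28 0 0 60" --pt "0.2 0.56 0 0 60" --pt "0.33 0.84 0 0 60" --pt "0.33 0.84 0 0 60"

```text
time_s: 9.72
tcp_pos: [0.5719, -0.1473, 0.0333]
ee_rot: [[-0.366, -0.931, 0.001], [-0.931, 0.366, -0.0], [-0.0, -0.001, -1.0]]
wrist_force: [-0.2, 0.3, -0.7]
gripper_width: 0.687
gripper_force: 0.0
```

```bash
python3 - <<'E'
from h import *
avg(20)
E
```

```text
tcp [ 0.57064676 -0.1490609   0.03315166] yawx -111.5999702009464 w 59.92776136487115
F [ 0.0525884  -0.05231331  0.10712596] M [ 0.0753778  -0.08083533  0.01080558] sd [0.02798242 0.03015058 0.02680917]
Mtool [ 0.04741051 -0.09984161 -0.01080835] Ftool [ 0.02928158 -0.06814983 -0.10712788] j6 -22.680549063930226
```

Emit:
servo_tool --pt "0 0 0 0 20" --pt "0 0 0 0 20" --pt "0 0 0 0 20" --pt "0 0 0 0 20" --pt "0 0 0 0 20"

```text
time_s: 11.13
tcp_pos: [0.5707, -0.1491, 0.0332]
ee_rot: [[-0.368, -0.93, 0.0], [-0.93, 0.368, -0.0], [-0.0, -0.0, -1.0]]
wrist_force: [-0.3, -0.5, -0.3]
gripper_width: 0.393
gripper_force: 0.0
```

Emit:
servo_tool --pt "0 0 0 0 20" --pt "0 0 0 0 20" --pt "0 0 0 0 20" --pt "0 0 0 0 20" --pt "0 0 0 0 20"

```text
time_s: 11.55
tcp_pos: [0.5709, -0.1491, 0.0332]
ee_rot: [[-0.368, -0.93, 0.001], [-0.93, 0.368, -0.0], [-0.0, -0.001, -1.0]]
wrist_force: [1.1, -0.7, 0.2]
gripper_width: 0.341
gripper_force: 30.0
```

Emit:
servo_tool --pt "0 0 0.2 0 20" --pt "0 0 0.5 0 20" --pt "0 0 0.9 0 20" --pt "0 0 1.4 0 20" --pt "0 0 1.8 0 20"

```text
time_s: 11.97
tcp_pos: [0.5702, -0.149, 0.0882]
ee_rot: [[-0.368, -0.93, -0.001], [-0.93, 0.368, 0.0], [0.0, 0.001, -1.0]]
wrist_force: [0.2, 0.2, -4.2]
gripper_width: 0.342
gripper_force: 30.0
```

Emit:
servo_tool --pt "0 0 0 0 20" --pt "0 0 0 0 20" --pt "0 0 0 0 20" --pt "0 0 0 0 20" --pt "0 0 0 0 20"

```text
time_s: 12.38
tcp_pos: [0.5699, -0.149, 0.0861]
ee_rot: [[-0.368, -0.93, -0.002], [-0.93, 0.368, 0.0], [0.001, 0.002, -1.0]]
wrist_force: [-0.1, 0.0, -3.6]
gripper_width: 0.343
gripper_force: 30.0
```

```bash
python3 - <<'E'
from h import *
avg(20)
cap('wrist','w3.png')
E
```

```text
tcp [ 0.57068778 -0.14905737  0.08717918] yawx -111.60075508071768 w 29.750297605270465
F [ 0.04514683  0.08189667 -3.45623761] M [ 0.09329289 -0.07709148 -0.00483221] sd [0.02954739 0.03469878 0.02890574]
Mtool [ 0.03733313 -0.11512093  0.00483906] Ftool [-0.09261943 -0.01157407  3.45624238] j6 -22.681136938325977
```

The second lift leaves only about -0.015 N m. The two lifts together put the balance point about 3 mm from the grasp towards tool +x. I'll carry the bar to above the stand and turn it.

Emit:
servo_tool --pt "0 0 0.5 0 20" --pt "0 0 1.3 0 20" --pt "0 0 2.2 0 20" --pt "0 0 3.1 0 20" --pt "0 0 3.75 0 20"

```text
time_s: 13.85
tcp_pos: [0.5713, -0.1492, 0.2023]
ee_rot: [[-0.368, -0.93, 0.003], [-0.93, 0.368, -0.001], [-0.001, -0.003, -1.0]]
wrist_force: [0.3, -0.1, -2.6]
gripper_width: 0.345
gripper_force: 30.0
```

Emit:
servo_tool --pt "0.02 0.4 0 -0.04 20" --pt "0.06 1.2 0 -0.1 20" --pt "0.11 2.1 0 -0.18 20" --pt "0.15 3.0 0 -0.26 20" --pt "0.2 3.8 0 -0.34 20"

```text
time_s: 14.27
tcp_pos: [0.5763, -0.0338, 0.1997]
ee_rot: [[-0.66, -0.751, -0.0], [-0.751, 0.66, 0.0], [-0.0, 0.0, -1.0]]
wrist_force: [0.2, 0.3, -2.5]
gripper_width: 0.345
gripper_force: 30.0
```

Emit:
servo_tool --pt "0.05 0.8 0 -0.08 20" --pt "0.1 1.6 0 -0.16 20" --pt "0.14 2.4 0 -0.23 20" --pt "0.17 3.2 0 -0.29 20" --pt "0.2 4.0 0 -0.35 20"

```text
time_s: 14.68
tcp_pos: [0.5824, 0.0861, 0.1995]
ee_rot: [[-0.877, -0.48, -0.0], [-0.48, 0.877, 0.0], [0.0, 0.0, -1.0]]
wrist_force: [1.9, -0.7, -3.0]
gripper_width: 0.341
gripper_force: 30.0
```

Emit:
servo_tool --pt "0.05 0.8 0 -0.08 20" --pt "0.1 1.6 0 -0.16 20" --pt "0.14 2.4 0 -0.24 20" --pt "0.18 3.2 0 -0.3 20" --pt "0.2 3.7 0 -0.34 20"

```text
time_s: 15.1
tcp_pos: [0.5886, 0.1982, 0.1994]
ee_rot: [[-0.987, -0.162, 0.0], [-0.162, 0.987, 0.001], [-0.0, 0.001, -1.0]]
wrist_force: [0.1, -0.4, -3.7]
gripper_width: 0.342
gripper_force: 30.0
```

Emit:
servo_tool --pt "0 0 0 0 20" --pt "0 0 0 0 20" --pt "0 0 0 0 20" --pt "0 0 0 0 20" --pt "0 0 0 0 20"

```text
time_s: 15.52
tcp_pos: [0.5886, 0.195, 0.1997]
ee_rot: [[-0.987, -0.162, -0.0], [-0.162, 0.987, -0.0], [0.0, -0.0, -1.0]]
wrist_force: [0.0, 0.3, -3.6]
gripper_width: 0.339
gripper_force: 30.0
```

```bash
python3 - <<'E'
from h import *
avg(30)
c=cap('scene')
im=cv2.resize(c['pixels'][170:270,290:410,::-1],None,fx=6,fy=6,interpolation=cv2.INTER_CUBIC)
cv2.imwrite('pics/s2.png',im)
q=np.array([0.57991,0.23646]);
for l in((-12,-40.5,100),(12,-40.5,100),(0,-59.5,106),(0,-21.5,106)):print((proj(c,np.append(q,0)+rot(.1632)@np.array(l)/1000)-[290,170])*6+3)
E
```

```text
tcp [0.58865588 0.19593919 0.19963748] yawx -170.61396451350612 w 29.525927301444593
F [-0.07314247  0.13913511 -3.47689446] M [ 0.05523163 -0.14218382  0.01041446] sd [0.03096035 0.03123047 0.0252361 ]
Mtool [-0.03130403 -0.1492876  -0.01041651] Ftool [0.04946117 0.14915528 3.47689657] j6 -113.94971002943498
[373.66710061 243.01552288]
[383.20763573 280.41827991]
[343.12461198 259.52036133]
[415.3044758  250.32007507]
```

View pics/s2.png

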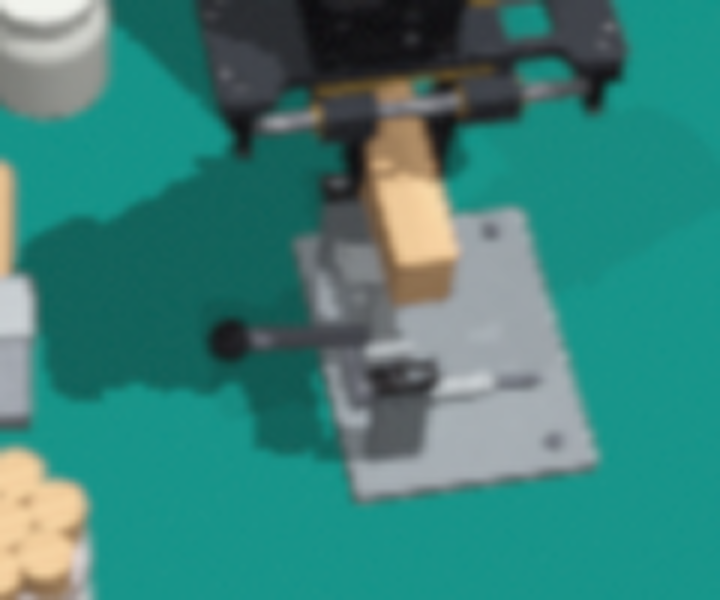

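The scene view shows the bar held above the stand and parallel to it, with the lever down and the knob at crop (230,340). The moment shift fits gripper-weight bias turning with yaw, and the estimate stays within a few mm. I lower slowly.

Emit:
servo_tool --pt "0 0 -0.4 0 20" --pt "0 0 -0.9 0 20" --pt "0 0 -1.4 0 20" --pt "0 0 -1.8 0 20" --pt "0 0 -2.0 0 20"

```text
time_s: 17.48
tcp_pos: [0.5878, 0.1955, 0.1378]
ee_rot: [[-0.987, -0.163, -0.003], [-0.163, 0.987, -0.001], [0.003, -0.001, -1.0]]
wrist_force: [-0.6, -0.3, -5.0]
gripper_width: 0.341
gripper_force: 30.0
```

Emit:
servo_tool --pt "0 0 0 0 20" --pt "0 0 -0.05 0 20" --pt "0 0 -0.1 0 20" --pt "0 0 -0.15 0 20" --pt "0 0 -0.19 0 20"

```text
time_s: 17.9
tcp_pos: [0.589, 0.1961, 0.1346]
ee_rot: [[-0.987, -0.163, 0.001], [-0.163, 0.987, 0.001], [-0.001, 0.001, -1.0]]
wrist_force: [0.3, 0.8, -3.4]
gripper_width: 0.346
gripper_force: 30.0
```

Emit:
servo_tool --pt "0 0 0 0 20" --pt "0 0 0 0 20" --pt "0 0 0 0 20" --pt "0 0 0 0 20" --pt "0 0 0 0 20"

```text
time_s: 18.32
tcp_pos: [0.5887, 0.196, 0.1341]
ee_rot: [[-0.987, -0.163, 0.0], [-0.163, 0.987, 0.0], [-0.0, 0.0, -1.0]]
wrist_force: [-0.7, 0.3, -3.0]
gripper_width: 0.342
gripper_force: 30.0
```

```bash
python3 - <<'E'
from h import *
avg(6)
for n in('scene','top'): pass
c=cap('scene');im=cv2.resize(c['pixels'][180:255,310:390,::-1],None,fx=5,fy=5,interpolation=cv2.INTER_CUBIC)
w=cap('wrist');k=np.zeros((375,800,3),np.uint8);k[:,:400]=im;k[:250,400:]=cv2.resize(w['pixels'][...,::-1],(400,250));cv2.imwrite('pics/p1.png',k)
E
```

```text
tcp [0.58866819 0.19593351 0.13394276] yawx -170.61473863882145 w 29.99451184249515
F [-0.09772475 -0.07631469 -3.31808996] M [ 0.02477144 -0.14645804 -0.01032621] sd [0.03536785 0.02042044 0.02670334]
Mtool [-0.00055676 -0.14853687  0.01032968] Ftool [ 0.10881575 -0.05927929  3.31809284] j6 -113.95120734689631
```

View pics/p1.png

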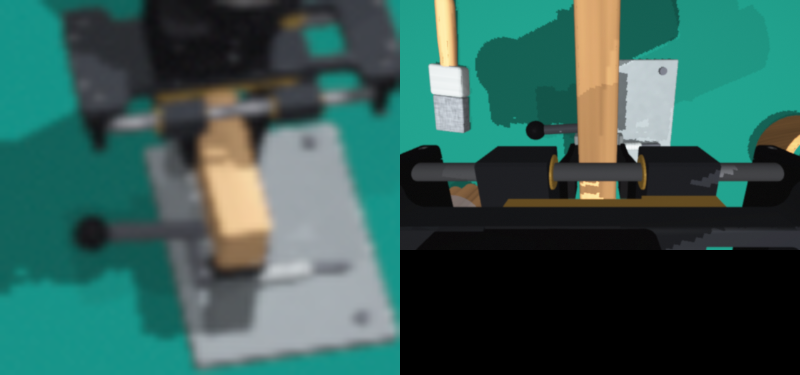

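The bar hangs just above the saddle and in line with it. I lower it 1.5 mm to contact and open partly.

Emit:
servo_tool --pt "0 0 -0.02 0 20" --pt "0 0 -0.04 0 20" --pt "0 0 -0.05 0 20" --pt "0 0 -0.05 0 20" --pt "0 0 -0.05 0 20"

```text
time_s: 19.13
tcp_pos: [0.5888, 0.196, 0.1332]
ee_rot: [[-0.987, -0.163, 0.001], [-0.163, 0.987, 0.0], [-0.001, 0.0, -1.0]]
wrist_force: [-2.4, -0.9, 2.1]
gripper_width: 0.34
gripper_force: 30.0
```

```bash
python3 - <<'E'
from h import *
avg(4)
E
```

```text
tcp [0.58880869 0.19594571 0.13314639] yawx -170.60091433597708 w 29.75106556207451
F [-2.82989917 -0.48802001  3.119531  ] M [ 0.01004324  0.59941123 -0.00079615] sd [0.02663374 0.07420869 0.01820817]
Mtool [-0.10779786  0.58972384  0.00085776] Ftool [ 2.86960265 -0.01935694 -3.12137349] j6 -113.94840387892116
```

Emit:
servo_tool --pt "0 0 0 0 32" --pt "0 0 0 0 36" --pt "0 0 0 0 40" --pt "0 0 0 0 45" --pt "0 0 0 0 50"

```text
time_s: 19.75
tcp_pos: [0.5888, 0.1959, 0.1322]
ee_rot: [[-0.987, -0.163, 0.0], [-0.163, 0.987, -0.0], [-0.0, -0.0, -1.0]]
wrist_force: [-0.5, 0.7, -1.2]
gripper_width: 0.515
gripper_force: 0.0
```

Emit:
servo_tool --pt "0 0 0 0 55" --pt "0 0 0 0 55" --pt "0 0 0 0 55" --pt "0 0 0 0 55" --pt "0 0 0 0 55"

```text
time_s: 20.17
tcp_pos: [0.5887, 0.1959, 0.1325]
ee_rot: [[-0.987, -0.163, 0.0], [-0.163, 0.987, 0.0], [-0.0, 0.0, -1.0]]
wrist_force: [-0.1, -0.6, 0.5]
gripper_width: 0.629
gripper_force: 0.0
```

```bash
python3 - <<'E'
from h import *
avg(10)
c=cap('scene');im=cv2.resize(c['pixels'][180:255,310:390,::-1],None,fx=5,fy=5,interpolation=cv2.INTER_CUBIC)
w=cap('wrist');k=np.zeros((375,800,3),np.uint8);k[:,:400]=im;k[:250,400:]=cv2.resize(w['pixels'][...,::-1],(400,250));cv2.imwrite('pics/p2.png',k)
E
```

```text
tcp [0.58866653 0.19595935 0.13244273] yawx -170.61356757330714 w 55.114720819843754
F [ 0.11586228  0.06403093 -0.11555442] M [ 0.0373145  -0.15899626  0.00021723] sd [0.02140743 0.03514453 0.03831373]
Mtool [-0.01088382 -0.16295313 -0.00021982] Ftool [-0.1247517   0.04427537  0.11555759] j6 -113.95057905640233
```

View pics/p2.png

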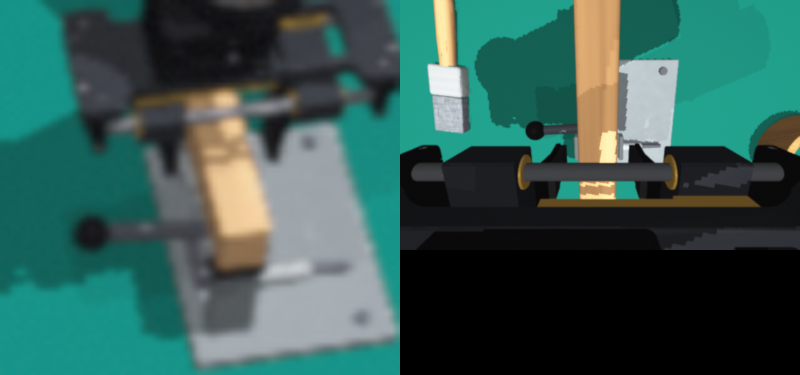

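The bar's image has not changed since release, so it is level and resting on the saddle. I withdraw straight up.

Emit:
servo_tool --pt "0 0 0.2 0 55" --pt "0 0 0.7 0 55" --pt "0 0 1.5 0 55" --pt "0 0 2.3 0 55" --pt "0 0 3.0 0 55"

```text
time_s: 21.18
tcp_pos: [0.5889, 0.1959, 0.2245]
ee_rot: [[-0.987, -0.163, 0.001], [-0.163, 0.987, 0.0], [-0.001, 0.0, -1.0]]
wrist_force: [0.3, 0.4, -0.2]
gripper_width: 0.634
gripper_force: 0.0
```

Emit:
servo_tool --pt "0 0 0.8 0 55" --pt "-0.8 0 1.2 0 55" --pt "-1.8 0 1.2 0 55" --pt "-2.8 0 1.2 0 55" --pt "-3.8 0 1.2 0 55"

```text
time_s: 21.6
tcp_pos: [0.4735, 0.1957, 0.259]
ee_rot: [[-0.987, -0.162, 0.001], [-0.162, 0.987, 0.001], [-0.001, 0.001, -1.0]]
wrist_force: [0.3, 0.7, 1.7]
gripper_width: 0.631
gripper_force: 0.0
```

Emit:
servo_tool --pt "0 0 0 0 55" --pt "0 0 0 0 55" --pt "0 0 0 0 55" --pt "0 0 0 0 55" --pt "0 0 0 0 55"

```text
time_s: 22.02
tcp_pos: [0.4755, 0.196, 0.2582]
ee_rot: [[-0.987, -0.162, -0.0], [-0.162, 0.987, -0.0], [0.0, -0.0, -1.0]]
wrist_force: [0.5, 0.0, 0.0]
gripper_width: 0.634
gripper_force: 0.0
```

```bash
python3 - <<'E'
from h import *
s=r.sense();print(s['time_s'],s['wrist_force'])
c=cap('scene');im=cv2.resize(c['pixels'][180:255,310:390,::-1],None,fx=5,fy=5,interpolation=cv2.INTER_CUBIC)
# expected level bar outline: bar mid = TCP minus 27 toward bar +x (stand +x) => mid = saddle -~25
m=np.array([.5887,.1959])-.027*np.array([np.cos(.1632),np.sin(.1632)])
for tilt in(0,):
  P=[proj(c,np.append(m,.1)+rot(.1632)@np.array([x,y,z]))for x in(-.1,.1)for y in(-.015,.015)for z in(0,.04)]
  for p in P: cv2.circle(im,tuple(int(v) for v in (p-[310,180])*5+2),4,(0,0,255),1)
w=cap('top')['pixels'][160:240,210:290,::-1];k=np.zeros((400,800,3),np.uint8);k[:375,:400]=im;k[:,400:]=cv2.resize(w,None,fx=5,fy=5,interpolation=cv2.INTER_CUBIC);cv2.imwrite('pics/p3.png',k)
E
```

```text
22.0167 [0.5331617  0.00468041 0.04349618]
```

View pics/p3.png

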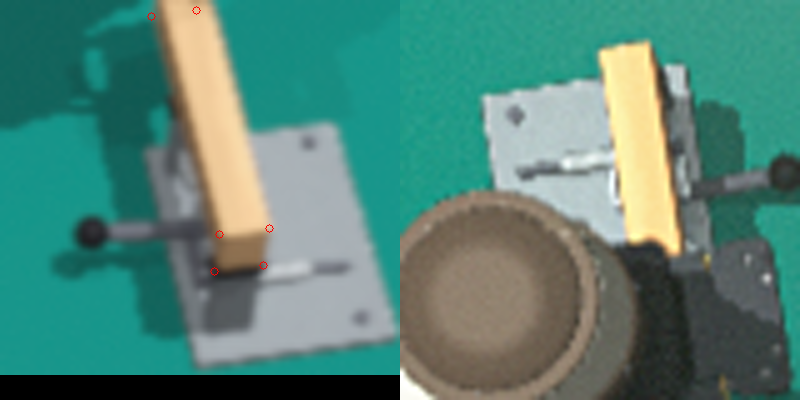

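The bar's end corners match a level bar within a pixel or so, around crop (219,234), (269,229), (214,271) and (263,265). The leg is up and the gripper is clear.

```bash
python3 -c "
from h import *
print(r.finish_job())"
```

```text
the job is handed in; nothing more can be done
None
```

I handed the job in at about 22 s of the 72 s allowed: the leg is up, and the bar looked level and balanced on the saddle with the gripper clear; the hand-in call gave no verdict.

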